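Turn the dice box lid into a dice tray

ROBOT

A 6-joint arm with a two-finger parallel gripper is mounted at the origin on the work surface. World frame = base frame: x ahead of the robot, y to its left, z up, the work surface at z = 0. Lengths are in mm, angles in degrees, forces in N, time in s.
With the tool pointing down it reaches from about 350 to 875 mm from the base axis. Payload 4.2 kg.
Tool frame: the origin (TCP) lies at the very end of the fingers, on their centre line; the grasp point (between the pads) lies 19 mm behind it (robot.grasp_offset is the distance from the TCP to the grasp point, in mm); z points along the fingers, y is the line along which they close (so a half turn about z gives the same grasp; the last joint's range is limited). The gripper opens to 85 mm and grips with 20 to 120 N. Pads are 22 mm wide; open, the fingers measure 114 mm over their backs; the gripper's body (76 mm by 85 mm) begins 54 mm behind the grasp point. The pads swing forward as they close: fully open they stand 13 mm farther back than shut.
Start: joints at [-60.527, 22.042, 0.453, 0, -68.411, -14.817], TCP at [158.154, -604.637, 210.712] pointing down, gripper open.
Joint ranges: [-179.83, 179.83], [-69.29, 118.12], [-61.27, 80.66], [-181.25, 117.63], [-171.15, -9.14], [-177.46, 177.46]. Speed limits (degrees/s): [159.86, 159.86, 180, 180, 180, 180].

INTERFACE

Orientations are given as a 3x3 rotation matrix whose columns are the frame's x, y, z axes.
In Python, from plant import robot, claw, kinematics, camera, job, nets, readout gives the robot as it stands. Calls block until the motion is done:
- robot.move_pose(position, orientation): joint-space move of the TCP to a pose.
- robot.line_to(position, vel=150, ori=None): straight line of the TCP; ori=None keeps the orientation; vel is the mean speed in mm/s.
- robot.movej(angles): joint-space move.
- claw.grip(opening, grip_force=None): finger opening in mm; grip_force is the grip in N (None keeps the last); returns when the fingers have stopped.
- robot.dwell(seconds).
- kinematics.solve_ik(position, orientation): joint angles nearest the present ones, or None.
- camera(name): name is "scene" or "side" or "wrist"; returns a dict with "image" (480x640x3 uint8, red, green, blue), "K" (3x3 intrinsics, pixels), "world_from_camera" (4x4, takes a point from camera to world coordinates). Camera axes: x right, y down, z forward; pixel columns grow to the right and rows downward; lengths in mm; the calibration is good to about 2 mm. A picture is of the moment at which its call begins. There is no depth.
A pose or a line that the arm cannot do raises robot.IKError and nothing moves.
- job.job_done(): hands the job in; it is judged then, once.
Trained networks look in a picture, given as the dict that the camera call returned (one of the last four; its "shot" number tells which), for a name from the list of things; names that differ only in an ending like _2 or _b are one class to them, and where a whole thing is asked for, a point or a joint stands for the part that bears it (a point fixed in the world has none). Each returns a list of dicts, best first, with "confidence" (0 to 1); they miss things now and then, are a little off and sometimes report something else, mostly with a low value. They report only what shows in the picture. A call takes as long as a camera call. They do not tell look-alikes from the thing itself.
- nets.find_in(picture, name): "position" ([column, row] in pixels, amid what is visible of it).
Readings, each from a call of its own:
- readout.get_time(): time.
- readout.get_joint_pos(): joint angles.
- readout.get_joint_vel(): joint speeds.
- readout.get_effort(): joint torques, N m.
- readout.get_eef_pos(): TCP position.
- readout.get_orientation(): TCP orientation.
- readout.get_force(): force on the tool from outside, world axes, zero at the start.
- readout.get_torque(): the same for the moment, N m.
- readout.get_gripper_width(): finger opening in mm.
- readout.get_gripper_force(): force on a finger pad.
Only numpy, scipy, OpenCV 4.12 (cv2) and the standard library are available. Lean on these libraries where they do the work, as an engineer would, in place of code of your own. Each camera call takes 0.05 s, during which the arm holds its last target. There are 200 camera calls.

TASK

We want to throw some dice: take the blue lid off the dice box and set it upside down, open side up, in the middle of the round cork mat, so that it serves as a tray. Put it down with care, never letting it drop or topple over by itself, and leave the dice box and everything else on the mantel where they are.

Things in the scene. Friction and masses are not known exactly. Their poses are not given: they have to be found in the camera images.
- lid: Loose blue rectangular lid, no knob: outside 60 mm (x) by 110 mm (y) by 44 mm high (z), walls and top 5 mm, green lining, 0.11 to 0.22 kg. Origin: centre of its open rim plane; z points from the open side to the closed top: up while on the box, down when it lies as a tray. It stands by itself on either 60 x 44 mm end face.
- dice_box: Dark wooden dice box, 60 mm (x) by 110 mm (y) by 58 mm high, 1.3 kg, loose. A brass collar 46 x 86 mm rises to 81 mm above its underside; the lid fits loosely over it (2 mm or more all round), its rim resting on the shoulder at 58 mm, its top at 102 mm. Origin: centre of the underside, z up.
- mat: Round cork mat, 210 mm across, 4 mm thick, fixed to the mantel. Origin: centre of its underside, z up.
- die_1: Red enamelled metal die, 32 mm cube; bystander. Origin: centre of the underside.
- die_2: Red enamelled metal die, 32 mm cube; bystander. Origin: centre of the underside.
- figure: Tan plastic standing figure, 108 mm tall on a 56 mm round foot; bystander. Origin: centre of the underside.
- cloche: Glass cloche, 100 mm across and 165 mm tall, standing on a round wooden base 20 mm high, 134 mm across; bystander. Origin: centre of the cloche's underside.
Mind the look-alikes: they are no part of the job. Of the things that look like the dice_box, the middle-sized one is meant.

How it is judged:
By the outcome, as a careful person would: the job done as asked, in the order asked, and still so for the second after the job is handed in, with the robot touching nothing.
It also fails if it takes over 66 s, if anything falls off the work surface, if the arm or the gripper's body presses on something with over 40 N, if the wrist force passes 120 N, or if a joint passes its speed limit or range.

## Working session

There is one attempt and no reset: what is moved stays moved. The work goes in short steps, each a Python script; the robot and the scene stay as the last script left them, time stands still between calls to the robot, and variables do not carry over. Pictures are saved under pics/ and viewed, at most 10 in all, crops included, and the job is handed in when it is done.

```bash
ls; mkdir -p pics
python3 - <<'E'
from plant import *
import cv2,numpy as np
ims=[]
for n in ["scene","side"]:
    p=camera(n); cv2.imwrite(f"pics/{n}.png",p["image"][:,:,::-1])
    print(n,p["K"].tolist(),np.round(p["world_from_camera"],3).tolist())
    for k in ["lid","dice_box","mat","die_1","figure","cloche"]:
        print(k,[(np.round(d["position"]).tolist(),round(d["confidence"],2)) for d in nets.find_in(p,k)])
E
```

```text
pics
scene [[593.9800938427156, 0.0, 326.056356529255], [0.0, 593.9800938427156, 238.1026832202634], [0.0, 0.0, 1.0]] [[0.743, 0.477, -0.47, 1176.309], [0.669, -0.548, 0.502, -711.033], [-0.018, -0.687, -0.726, 925.067], [0.0, 0.0, 0.0, 1.0]]
lid [([395.0, 148.0], 0.73)]
dice_box [([346.0, 141.0], 0.88), ([391.0, 173.0], 0.81), ([468.0, 179.0], 0.6)]
mat [([269.0, 261.0], 0.78)]
die_1 [([368.0, 260.0], 0.88), ([402.0, 231.0], 0.54)]
figure [([406.0, 293.0], 0.58)]
cloche [([190.0, 350.0], 0.89)]
side [[476.86582191016697, 0.0, 313.5750810288812], [0.0, 476.86582191016697, 238.81307793943483], [0.0, 0.0, 1.0]] [[-0.9, -0.337, 0.277, 372.493], [-0.436, 0.688, -0.58, 383.71], [0.004, -0.643, -0.766, 725.439], [0.0, 0.0, 0.0, 1.0]]
lid [([250.0, 395.0], 0.57)]
dice_box [([345.0, 452.0], 0.91), ([266.0, 438.0], 0.79), ([264.0, 255.0], 0.61), ([142.0, 382.0], 0.56)]
mat [([371.0, 252.0], 0.82)]
die_1 [([264.0, 256.0], 0.87), ([229.0, 298.0], 0.62)]
figure [([219.0, 219.0], 0.76)]
cloche [([375.0, 125.0], 0.75)]
```

View pics/scene.png

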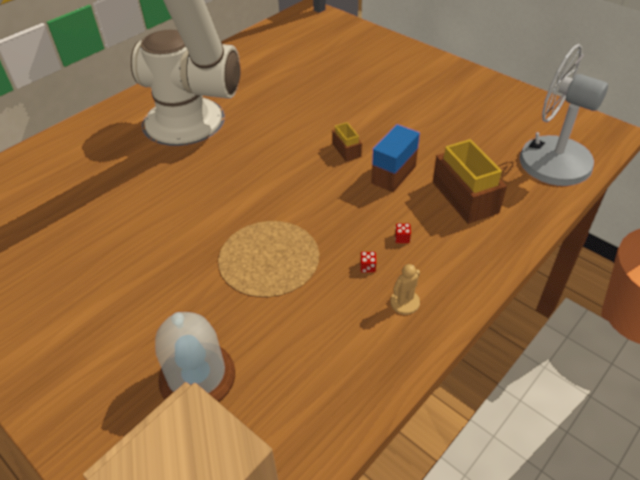

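View pics/side.png

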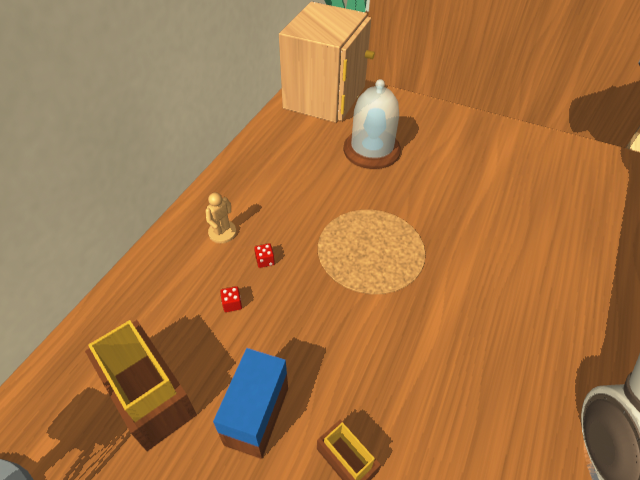

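Box-like candidates in the scene view are the small open box (346,141), the blue-lidded box (396,158) and the large open box (468,179). The middle-sized one wearing the blue lid at (396,158) is the target. In the side view it is at (250,400) and the mat is at (371,251). Next I fit the poses.

```bash
cat > h.py <<'E'
from plant import *
import cv2,numpy as np
from scipy.optimize import minimize
def proj(p,X):
    T=np.linalg.inv(p["world_from_camera"]); c=np.atleast_2d(X)@T[:3,:3].T+T[:3,3]
    u=c@np.array(p["K"]).T; return u[:,:2]/u[:,2:]
def unproj(p,uv,z):
    T=np.array(p["world_from_camera"]); d=T[:3,:3]@np.linalg.solve(p["K"],[*uv,1]); return T[:3,3]+d*(z-T[2,3])/d[2]
def boxpts(x,y,a,z0,z1,w=60,l=110):
    c,s=np.cos(a),np.sin(a)
    return np.array([[x+c*i*w/2-s*j*l/2,y+s*i*w/2+c*j*l/2,z] for z in(z0,z1) for i in(-1,1) for j in(-1,1)])
def blue(p):
    h=cv2.cvtColor(p["image"],cv2.COLOR_RGB2HSV); m=cv2.inRange(h,(100,140,50),(125,255,255))
    n,l,s,_=cv2.connectedComponentsWithStats(m); return (l==1+np.argmax(s[1:,4])).astype(np.uint8)*255
E
python3 - <<'E'
from h import *
ps=[camera("scene"),camera("side")]; ms=[blue(p) for p in ps]; S=4
big=[cv2.resize(m,None,fx=S,fy=S,interpolation=cv2.INTER_LINEAR)>127 for m in ms]
def cost(v):
    t=0
    for p,b in zip(ps,big):
        h=cv2.convexHull(((proj(p,boxpts(v[0],v[1],v[2]/50,58,102))+.5)*S).astype(np.float32))
        r=np.zeros(b.shape,np.uint8); cv2.fillConvexPoly(r,np.round(h).astype(np.int32),1); t+=(r.astype(bool)^b).sum()/b.sum()
    return t
c0=unproj(ps[0],np.argwhere(ms[0]).mean(0)[::-1],85); print("c0",c0, unproj(ps[1],np.argwhere(ms[1]).mean(0)[::-1],85))
best=min((minimize(cost,[c0[0],c0[1],a*50],method="Nelder-Mead",options=dict(initial_simplex=np.array([c0[0],c0[1],a*50])+np.array([[0,0,0],[15,0,0],[0,15,0],[0,0,12]]))) for a in np.arange(0,3.1,.4)),key=lambda r:r.fun)
v=best.x; print("lid",v[:2],np.degrees(v[2]/50),best.fun)
th=np.linspace(0,2*np.pi,90)
def mc(v):
    t=0
    for p in ps:
        g=cv2.GaussianBlur(p["image"],(0,0),1.5)[:,:,2].astype(np.float32)
        s=[]
        for r in (97,113):
            u=proj(p,np.c_[v[0]+r*np.cos(th),v[1]+r*np.sin(th),0*th+4]).astype(np.float32)
            s.append(cv2.remap(g,u[:,0],u[:,1],1).mean())
        t-=s[0]-s[1]
    return t
m0=unproj(ps[0],(269,259),4); print("m0",m0)
b=minimize(mc,m0[:2],method="Nelder-Mead"); m=b.x; print("mat",m,b.fun)
for n,uv0,uv1,z in [("die",(368,261),(264,256),16),("die2",(402,232),(231,299),16),("fig",(405,300),(222,232),5),("cloche",(197,372),(372,150),15),("small",(347,143),(347,452),30),("big",(470,183),(140,385),70)]:
    print(n,np.round(unproj(ps[0],uv0,z)),np.round(unproj(ps[1],uv1,z)))
out=[]
for p in ps:
    im=cv2.resize(p["image"][:,:,::-1],None,fx=2,fy=2)
    for i,j in [(0,1),(0,2),(1,3),(2,3),(4,5),(4,6),(5,7),(6,7),(0,4),(1,5),(2,6),(3,7)]:
        q=proj(p,boxpts(v[0],v[1],v[2]/50,58,102))*2; cv2.line(im,*[tuple(int(k) for k in np.round(q[e])) for e in(i,j)],(0,255,255),1)
    cv2.polylines(im,[np.round(2*proj(p,np.c_[m[0]+105*np.cos(th),m[1]+105*np.sin(th),0*th+4])).astype(np.int32)],True,(255,0,255),1)
    out.append(im)
cv2.imwrite("pics/crop.png",np.hstack([out[0][200:600,420:820],out[1][400:960,380:880][160:560,20:420] if 0 else cv2.resize(out[1][400:960,200:880],(486,400))])[:, :800])
E
```

```text
c0 [564.07168182 180.76469452  85.        ] [558.01995067 191.5886372   85.        ]
lid [559.69396441 187.39492301] 9.61578602391197 0.17154647997991998
m0 [ 531.36461403 -195.94296176    4.        ]
mat [ 523.96693487 -189.7906273 ] -59.528717041015625
die [695. -74.  16.] [695. -74.  16.]
die2 [698.  37.  16.] [699.  35.  16.]
fig [807. -97.   5.] [805. -97.   5.]
cloche [ 633. -469.   15.] [ 625. -453.   15.]
small [422. 179.  30.] [415. 184.  30.]
big [748. 206.  70.] [713. 241.  70.]
```

View pics/crop.png

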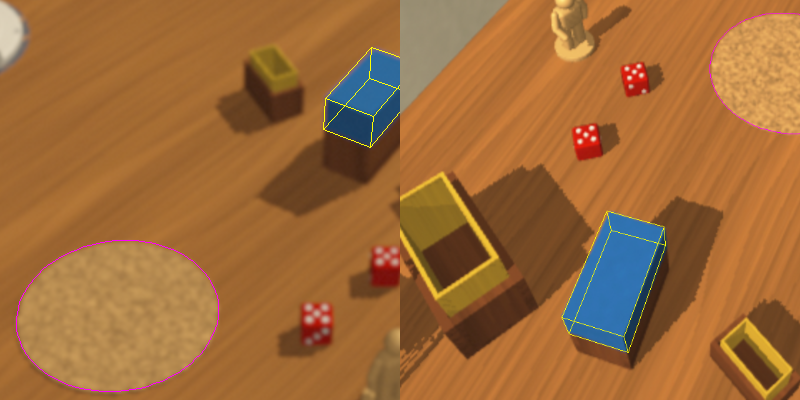

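```bash
cat >> h.py <<'E'
Z=np.array([0,0,1.]); L=np.array([559.7,187.4,0]); YAW=np.radians(9.6); M=np.array([524.,-189.8,0])
G=robot.grasp_offset
def E(deg): return np.array([np.cos(np.radians(deg)),np.sin(np.radians(deg)),0])
def ori(e,th,s):
    z=-np.cos(th)*Z-np.sin(th)*e; y=s*np.cross(Z,e); return np.c_[np.cross(y,z),y,z]
def tcp(g,R): return g+R[:,2]*G
E
python3 - <<'E'
from h import *
import itertools
ok=lambda g,R:(lambda q:None if q is None else np.round(q))(kinematics.solve_ik(tcp(g,R),R))
print(readout.get_time(),G)
r=np.radians
for th0 in (40,45,50):
  for s in (1,-1):
    for a in (99.6,279.6):
      q=[ok(L+15*E(a)+Z*h,ori(E(a),r(th0),s)) for h in(84,200)]; print("pick",th0,s,a,q[0] if all(x is not None for x in q) else None)
    good=[]
    for a in range(0,360,20):
      e=E(a); f={}
      f["stand"]=[ok(M-4*e+Z*h,ori(e,r(th0-90),s)) for h in(75,190)]
      f["re"]=[ok(M+3*e+Z*74+d*ori(e,r(th0),s)[:,2],ori(e,r(th0),s)) for d in(0,-110)]
      f["place"]=[ok(M-15*e+Z*h,ori(e,r(th0-90),s)) for h in(29,150)]
      good.append((a,"".join(k[0] for k in f if all(x is not None for x in f[k]))))
    print(th0,s,good)
E
```

```text
0.8 18.700000000000003
pick 40 1 99.6 [ 49.  36. -20.  33. -66. -62.]
pick 40 1 279.6 [   9.   32.   -2.  -45.  -65. -157.]
40 1 [(0, 'srp'), (20, 'srp'), (40, 'srp'), (60, 'srp'), (80, 'srp'), (100, 'srp'), (120, 'sp'), (140, 'sp'), (160, 'sp'), (180, 'srp'), (200, 'srp'), (220, 'srp'), (240, 'srp'), (260, 'srp'), (280, 'srp'), (300, 'r'), (320, 'r'), (340, 'r')]
pick 40 -1 99.6 [ 49.  36. -20.  33. -66. 118.]
pick 40 -1 279.6 [  9.  32.  -2. -45. -65.  23.]
40 -1 [(0, 'sr'), (20, 'srp'), (40, 'srp'), (60, 'srp'), (80, 'srp'), (100, 'srp'), (120, 'sp'), (140, 'sp'), (160, 'sp'), (180, 'srp'), (200, 'srp'), (220, 'srp'), (240, 'srp'), (260, 'srp'), (280, 'srp'), (300, 'r'), (320, 'r'), (340, 'r')]
pick 45 1 99.6 [ 50.  38. -20.  36. -69. -64.]
pick 45 1 279.6 [   7.   33.   -1.  -49.  -68. -153.]
45 1 [(0, 'srp'), (20, 'srp'), (40, 'srp'), (60, 'srp'), (80, 'srp'), (100, 'srp'), (120, 'sp'), (140, 'sp'), (160, 'sp'), (180, 'srp'), (200, 'srp'), (220, 'srp'), (240, 'srp'), (260, 'srp'), (280, 'srp'), (300, 'r'), (320, 'r'), (340, 'r')]
pick 45 -1 99.6 [ 50.  38. -20.  36. -69. 116.]
p
[... 274 characters left out ...]
r'), (340, 'r')]
pick 50 1 99.6 [ 50.  40. -20.  37. -72. -66.]
pick 50 1 279.6 [   4.   35.   -0.  -53.  -72. -149.]
50 1 [(0, 'srp'), (20, 'srp'), (40, 'srp'), (60, 'srp'), (80, 'srp'), (100, 'srp'), (120, 'sp'), (140, 'sp'), (160, 'sp'), (180, 'srp'), (200, 'srp'), (220, 'srp'), (240, 'srp'), (260, 'srp'), (280, 'srp'), (300, 'r'), (320, 'r'), (340, 'r')]
pick 50 -1 99.6 [ 50.  40. -20.  37. -72. 114.]
pick 50 -1 279.6 [  4.  35.  -0. -53. -72.  31.]
50 -1 [(0, 'srp'), (20, 'srp'), (40, 'rp'), (60, 'srp'), (80, 'srp'), (100, 'srp'), (120, 'sp'), (140, 'sp'), (160, 'sp'), (180, 'srp'), (200, 'srp'), (220, 'srp'), (240, 'srp'), (260, 'srp'), (280, 'srp'), (300, 'r'), (320, 'r'), (340, 'r')]
```

```bash
cat >> h.py <<'E'
A=np.radians(45); S1=-1; e0=E(279.6); R0=ori(e0,A,S1)
g0=L+15*e0+84*Z
def st(): print("t",round(readout.get_time(),2),"tcp",np.round(readout.get_eef_pos(),1),"F",np.round(readout.get_force(),1),"w",round(readout.get_gripper_width(),1))
E
python3 - <<'E'
from h import *
robot.line_to([158,-604.6,330]); claw.grip(85,40)
robot.move_pose(tcp(g0-120*R0[:,2]+60*Z,R0),R0); st()
p=camera("wrist"); im=p["image"][:,:,::-1].copy()
q=proj(p,boxpts(L[0],L[1],YAW,58,102))
for i,j in [(0,1),(0,2),(1,3),(2,3),(4,5),(4,6),(5,7),(6,7),(0,4),(1,5),(2,6),(3,7)]:
    cv2.line(im,*[tuple(int(k) for k in np.round(q[x])) for x in(i,j)],(0,255,255),1)
cv2.imwrite("pics/w1.png",im)
E
```

```text
t 4.81 tcp [574.3 101.2 215.8] F [-0.7  0.5  1. ] w 84.9
```

View pics/w1.png

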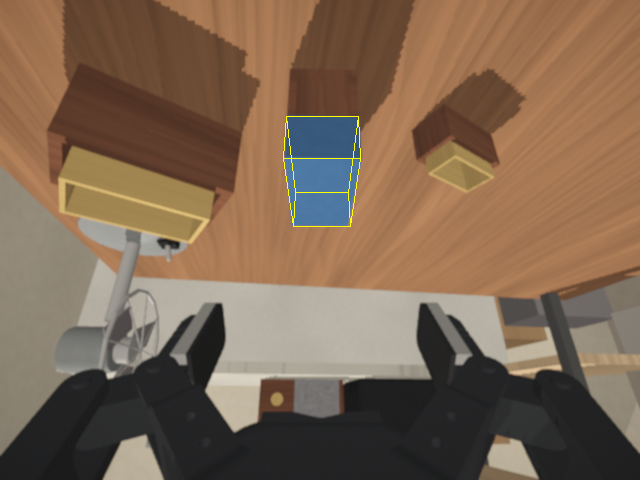

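The overlay sits on the lid to within about 1 px at (322,170), and both the pose and the choice hold. Now I grasp and lift.

Run:
```python
from h import *
robot.line_to(tcp(g0-100*R0[:,2],R0)); robot.line_to(tcp(g0,R0),vel=70); st()
claw.grip(50,40); st(); print(readout.get_gripper_force())
robot.line_to(tcp(g0+50*Z,R0),vel=50); st()
robot.line_to(tcp(g0+130*Z,R0),vel=100); st()
p=camera("side"); cv2.imwrite("pics/s2.png",p["image"][:,:,::-1])
```

```text
t 7.08 tcp [560.3 185.4  71.1] F [ 0.5 -0.1  0.5] w 84.9
t 7.44 tcp [560.3 185.3  71.3] F [ 0.3 -1.6  2.7] w 59.0
43.873158395290375
t 8.59 tcp [559.7 185.6 120.4] F [ 0.2 -0.9 -2.3] w 59.2
t 9.54 tcp [559.5 185.6 200.1] F [-0.5 -0.3 -1.3] w 59.3
```

View pics/s2.png

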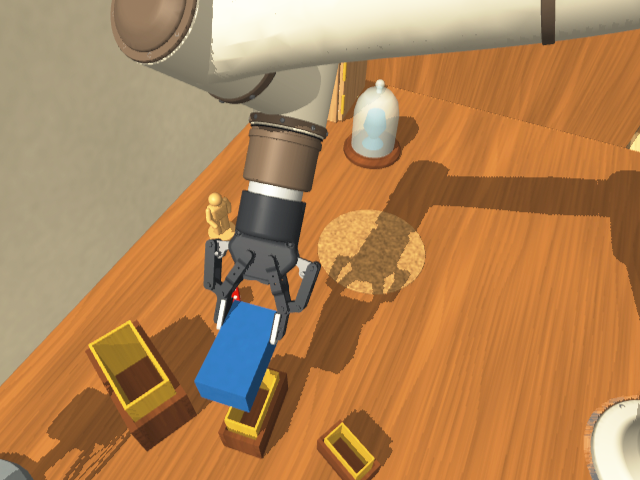

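The lid is held at (240,355), level, and the box stayed put at (255,415). Next I turn it on end above the mat.

```bash
cat >> h.py <<'E'
e1=E(260); R1=ori(e1,A-np.pi/2,S1); g1=M-4*e1+74*Z
R2=ori(e1,A,S1); g2=M+3*e1+74*Z; g3=M-15*e1+29*Z
E
python3 - <<'E'
from h import *
robot.move_pose(tcp(g1+100*Z,R1),R1); st()
robot.line_to(tcp(g1+12*Z,R1),vel=80); robot.dwell(.2); st()
p=camera("side"); q=camera("scene"); f=lambda p,x0,y0:cv2.resize(p["image"][y0:y0+200,x0:x0+200,::-1],(400,400))
cv2.imwrite("pics/s3.png",np.hstack([f(p,270,130),f(q,170,130)]))
E
```

```text
t 11.03 tcp [ 522.5 -198.8  160.6] F [-0.1  0.  -2. ] w 59.2
t 12.47 tcp [ 522.6 -198.8   73.2] F [ 0.8  0.4 -2. ] w 59.5
```

View pics/s3.png

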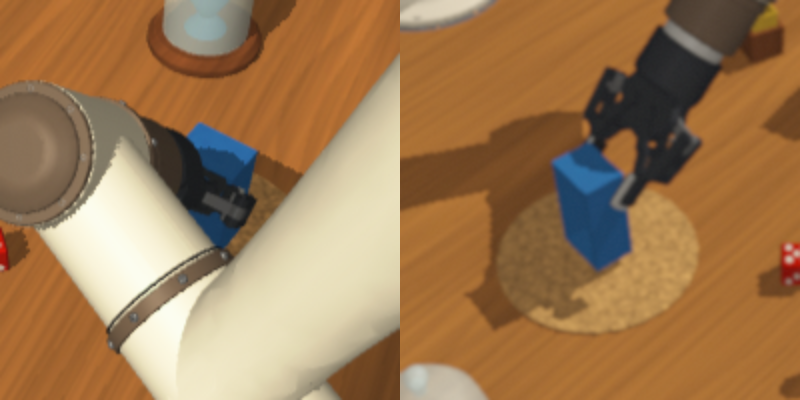

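The lid hangs upright over the mat centre, at about (600,210) in the crop. I lower it until contact.

```bash
cat >> h.py <<'E'
def lower(g,R,h0,h1,thr,step=0.7):
    h=h0; robot.dwell(.2); f0=readout.get_force()[2]
    while h>h1:
        h-=step; robot.line_to(tcp(g+h*Z,R),vel=20)
        if readout.get_force()[2]-f0>thr: break
    print("contact h",round(h,1)); st()
E
python3 - <<'E'
from h import *
robot.line_to(tcp(g1+5*Z,R1),vel=30)
lower(g1,R1,5,-5,4)
claw.grip(75); robot.dwell(.3); claw.grip(85); st()
robot.line_to(tcp(g1,R1)-115*R1[:,2],vel=100); st()
robot.line_to(readout.get_eef_pos()+60*Z)
p=camera("side"); q=camera("scene"); f=lambda p,x0,y0:cv2.resize(p["image"][y0:y0+200,x0:x0+200,::-1],(400,400))
cv2.imwrite("pics/s4.png",np.hstack([f(p,270,130),f(q,170,130)]))
E
```

```text
contact h 0.1
t 14.91 tcp [ 522.6 -199.    61.6] F [-0.9  1.6  3.7] w 59.3
t 15.78 tcp [ 522.4 -198.9   60.9] F [-0.7  0.4 -0.3] w 84.8
t 17.08 tcp [ 535.9 -119.3  141.7] F [ 0.2 -0.4 -0.4] w 85.1
```

View pics/s4.png

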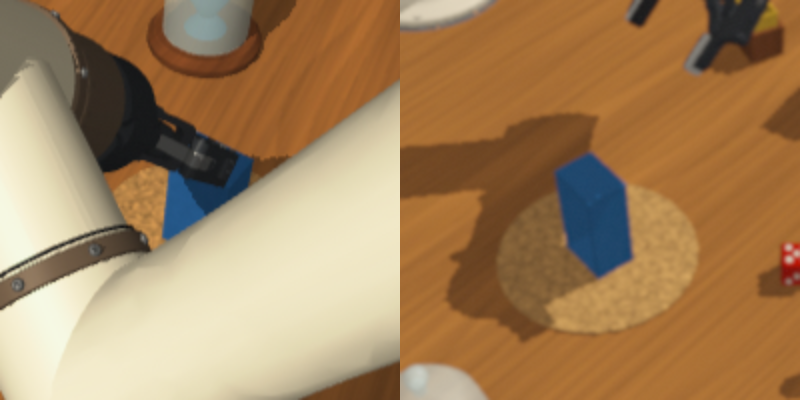

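The lid stands freely on the mat, and contact came at the predicted height. I regrasp it from the open side.

Run:
```python
from h import *
robot.line_to(readout.get_eef_pos()+110*Z)
pre=g2-80*R2[:,2]
robot.move_pose(tcp(pre+150*Z,R2),R2); st()
p=camera("wrist"); im=p["image"][:,:,::-1].copy()
u=e1;n=np.cross(Z,e1)
q=proj(p,[M+22*i*u+30*j*n+k*Z for k in(4,114) for i in(-1,1) for j in(-1,1)])
for i,j in [(0,1),(0,2),(1,3),(2,3),(4,5),(4,6),(5,7),(6,7),(0,4),(1,5),(2,6),(3,7)]:
    cv2.line(im,*[tuple(int(k) for k in np.round(q[x])) for x in(i,j)],(0,255,255),1)
cv2.imwrite("pics/w5.png",im)
```

```text
t 19.84 tcp [ 515.8 -234.5  266.6] F [-0.3 -0.  -0.7] w 85.0
```

View pics/w5.png

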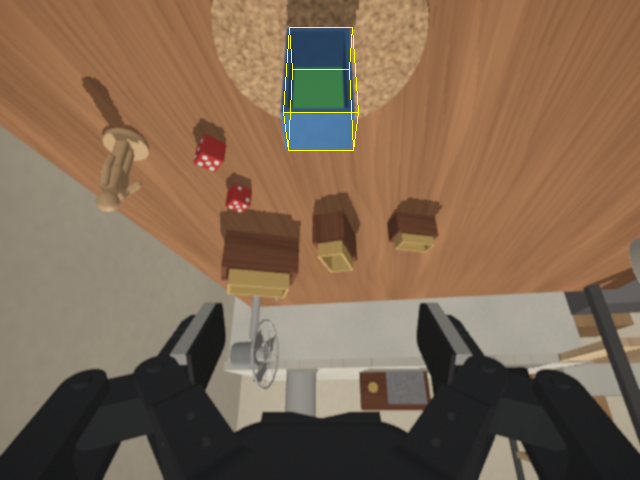

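The lid at (320,90) stands exactly where predicted, with its green open side facing the gripper. I grasp, turn it and place it.

Run:
```python
from h import *
robot.line_to(tcp(g2-80*R2[:,2],R2),vel=100); robot.line_to(tcp(g2,R2),vel=60); st()
claw.grip(50,40); st()
robot.line_to(tcp(g2+100*Z,R2),vel=70); st()
robot.move_pose(tcp(g3+110*Z,R1),R1); st()
robot.line_to(tcp(g3+6*Z,R1),vel=70); lower(g3,R1,6,-3,4)
p=camera("side"); q=camera("scene"); f=lambda p,x0,y0:cv2.resize(p["image"][y0:y0+200,x0:x0+200,::-1],(400,400))
cv2.imwrite("pics/s6.png",np.hstack([f(p,270,150),f(q,170,150)]))
```

```text
t 23.02 tcp [ 525.9 -180.1   61. ] F [ 0.1 -0.2  0.1] w 85.1
t 23.38 tcp [ 526.1 -180.1   61.1] F [ 0.2 -0.9  1.6] w 59.1
t 24.95 tcp [ 525.5 -179.6  160.2] F [-0.7  0.3 -2.5] w 59.1
t 26.35 tcp [ 524.  -188.5  125.7] F [ 0.8 -1.  -1.8] w 59.4
contact h 0.4
t 30.18 tcp [ 524.4 -188.2   17.1] F [-0.8  1.6  4.8] w 59.4
```

View pics/s6.png

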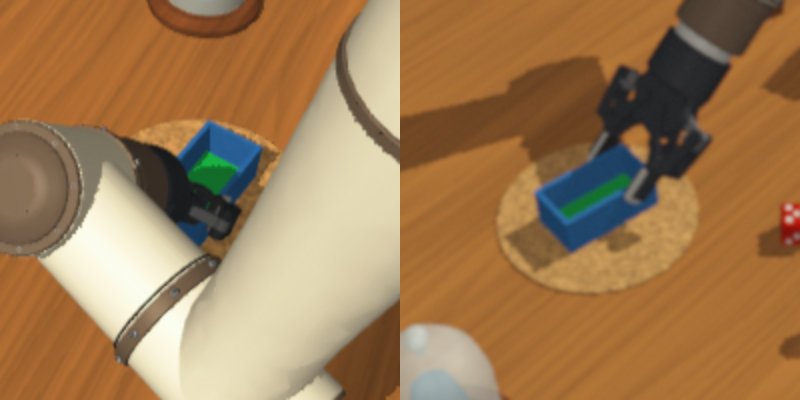

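The tray rests open side up at the mat centre. I release it, back off and check.

Run:
```python
from h import *
claw.grip(70); robot.dwell(.2); claw.grip(85); st()
robot.line_to(tcp(g3,R1)-110*R1[:,2]+Z,vel=100); robot.line_to(readout.get_eef_pos()+150*Z)
q=np.array(readout.get_joint_pos()); q[0]+=45; robot.movej(q); robot.dwell(.5); st()
p=camera("side"); s=camera("scene"); S=[]
for c in(p,s):
    im=c["image"][:,:,::-1].copy(); u=e1;n=np.cross(Z,e1)
    cv2.polylines(im,[np.round(proj(c,[M+55*i*u+30*j*n+48*Z for i,j in((-1,-1),(-1,1),(1,1),(1,-1))])).astype(int).astype(np.int32)],True,(0,255,255),1)
    S.append(cv2.resize(im,(400,300)) if c is not p else cv2.resize(im[150:350,250:517],(400,300)))
cv2.imwrite("pics/f.png",np.hstack(S))
```

```text
t 31.05 tcp [ 524.3 -188.    16.2] F [ 0.   0.1 -0.7] w 85.2
t 35.51 tcp [458.9 300.  243.2] F [ 0.7  1.1 -0.5] w 85.1
```

View pics/f.png

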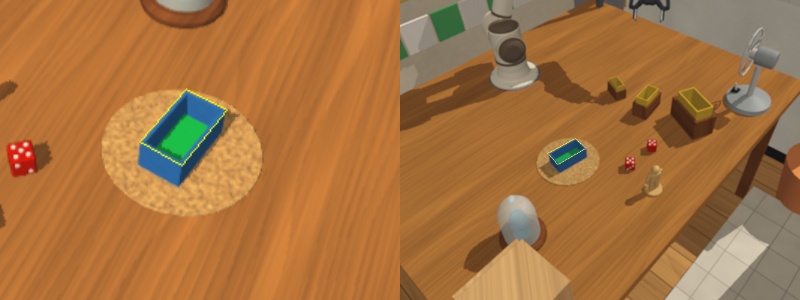

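The tray lies flat, centred and open side up at (183,137), matching the predicted rim, and everything else is undisturbed.

```bash
python3 -c "
from plant import *
print(job.job_done())"
```

```text
the job is handed in; nothing more can be done
None
```

The blue lid now lies upside down, open side up, in the middle of the cork mat, with the dice box and everything else left where it was; the job was handed in at about 36 s of the 66 s allowed.

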